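Square a plate stack and show its rear edge to the camera in a mirror

TASK

Gently tap the five coated glass plates home on the squaring stand, until their edges are flush and every plate sits against both blue fences. Then take the inspection mirror out of its cradle by the handle and hold it still behind the stand's rear slot, at lens height, centred both on the slot and on the camera's optical axis, with the glass upright and turned so that the bench camera sees the orange edge marks in it square-on through the slot. Finish while still holding the mirror at that angle in the air; leave the plates flush and the other things on the bench alone.

Things in the scene. Friction and masses are not known exactly. Their poses are not given: they have to be found in the camera images.
- stand: Fixed squaring stand. Origin on the bench under the centre of a home plate; x to the rear fence, y to the open side. Deck top 60 mm up, ends at x -26, y +36 mm (home plates overhang it to x -40, y +50). Blue fences to 82 mm up: rear, inner face x +40, outer +50, slot y -15 to +15; side, inner face y -50. Foot plate 10 mm thick, x -63 to 63, y -78 to 58.
- slot (a point): Middle of the rear fence's slot, on the fence's inner face (stand x 40, y 0 mm, 67.5 mm above the bench): here the orange edge marks of the home plates form one upright bar. Axes as the stand's; the slot looks out along +x.
- camera: Fixed bench camera: steel foot 90 x 80 mm, black body 44 mm square, top at 90 mm. Origin under the foot on the bench. Looks level along its own +y, parallel to the rear fence (same yaw as the stand), from beyond the stand's -y side; its optical axis passes 58 to 82 mm behind the rear fence's outer face.
- lens (a point): Centre of the camera lens's front face (56 mm ahead of the camera's origin along +y, 67.5 mm above the bench). The optical axis runs from here along +y of the camera's frame; z up.
- mirror: Inspection mirror, about 55 g, handle level in its cradle, 55 mm above the bench (centre). Red flat-sided handle 120 mm long, 12 wide (y), 14 high (z), thin stem, round head 50 mm in diameter, 5 thick, glass vertical, fixed at 45 degrees to the handle. Origin: middle of the handle; x to the head, z up. Centre of mass 10 to 20 mm towards the head.
- glass (a point): Centre of the mirror's glass, 100 mm from the mirror's origin along the handle (+x). Its x points straight out of the reflecting face (half way between the mirror's +x and -y), z is the mirror's z. The head's back is plain steel.
- cradle: Fixed grey cradle of the mirror, base 125 x 60 x 10 mm. Origin under its centre on the bench, x along the handle to the head. Two uprights, 12 mm thick, at x -47 and +47 mm, 32 wide, 58 high, with 14 mm wide notches open at the top, floor 48 mm up; 82 mm of handle between them is free to grasp from above.
- plate1: Coated glass plate 1 of 5, counted from the bottom: 80 (x) x 100 (y) x 3 mm, 60 g, white top, greenish edge, 12 mm wide orange mark in the middle of its +x edge. Origin: centre of its underside, 60 mm above the bench. Starts 6 to 20 mm off home in x and y, turned up to 3.5 degrees. Home: origin above the stand's origin, x along the stand's x.
- plate2: Coated glass plate 2 of 5, counted from the bottom: 80 (x) x 100 (y) x 3 mm, 60 g, white top, greenish edge, 12 mm wide orange mark in the middle of its +x edge. Origin: centre of its underside, 63 mm above the bench. Starts 6 to 20 mm off home in x and y, turned up to 3.5 degrees. Home: origin above the stand's origin, x along the stand's x.
- plate3: Coated glass plate 3 of 5, counted from the bottom: 80 (x) x 100 (y) x 3 mm, 60 g, white top, greenish edge, 12 mm wide orange mark in the middle of its +x edge. Origin: centre of its underside, 66 mm above the bench. Starts 6 to 20 mm off home in x and y, turned up to 3.5 degrees. Home: origin above the stand's origin, x along the stand's x.
- plate4: Coated glass plate 4 of 5, counted from the bottom: 80 (x) x 100 (y) x 3 mm, 60 g, white top, greenish edge, 12 mm wide orange mark in the middle of its +x edge. Origin: centre of its underside, 69 mm above the bench. Starts 6 to 20 mm off home in x and y, turned up to 3.5 degrees. Home: origin above the stand's origin, x along the stand's x.
- plate5: Coated glass plate 5 of 5, counted from the bottom: 80 (x) x 100 (y) x 3 mm, 60 g, white top, greenish edge, 12 mm wide orange mark in the middle of its +x edge. Origin: centre of its underside, 72 mm above the bench. Starts 6 to 20 mm off home in x and y, turned up to 3.5 degrees. Home: origin above the stand's origin, x along the stand's x.
- vial_rack: Blue rack of capped vials, 90 x 150 mm, 41 mm high; loose bystander. Origin at the centre of its underside, y along its length.
- solvent_bottle: Clear solvent bottle with blue cap, 86 mm in diameter, 175 mm high; loose bystander. Origin at the centre of its underside.
- amber_bottle: Amber bottle with black cap, 68 mm in diameter, 140 mm high; loose bystander. Origin at the centre of its underside.
- beaker: Glass beaker, 68 mm in diameter, 90 mm high; loose bystander. Origin at the centre of its underside.
- carton: Closed carton of plates, 114 x 134 mm, 36 mm high; loose bystander. Origin at the centre of its underside.
- pen: Orange and white marker pen lying flat, 140 mm long, 15 mm thick; loose bystander. Origin at the centre of its underside, long side along x.
- timer: White bench timer, 62 mm square, 17 mm high; loose bystander. Origin at the centre of its underside.
Things that resemble listed ones, but are neither listed nor needed, are in the scene too. What is shaped like the camera but turquoise is not meant.

How it is judged:
On the way, in this order (a step that is already met when the one before it is completed fails the run):
1. all five plates are flush against both fences (x of plate1 in the frame of stand between -0.003 and 0.003 m and y of plate1 in the frame of stand between -0.003 and 0.003 m and z of plate1 in the frame of stand between 0.057 and 0.075 m and angle between the x axis of each of plate1, plate2, plate3, plate4, plate5 and the x axis of stand, either way round below 0.035 rad and angle between each of plate1, plate2, plate3, plate4, plate5's own z axis and vertical below 0.06 rad and x of plate2 in the frame of stand between -0.003 and 0.003 m and y of plate2 in the frame of stand between -0.003 and 0.003 m and z of plate2 in the frame of stand between 0.057 and 0.075 m and x of plate3 in the frame of stand between -0.003 and 0.003 m and y of plate3 in the frame of stand between -0.003 and 0.003 m and z of plate3 in the frame of stand between 0.057 and 0.075 m and x of plate4 in the frame of stand between -0.003 and 0.003 m and y of plate4 in the frame of stand between -0.003 and 0.003 m and z of plate4 in the frame of stand between 0.057 and 0.075 m and x of plate5 in the frame of stand between -0.003 and 0.003 m and y of plate5 in the frame of stand between -0.003 and 0.003 m and z of plate5 in the frame of stand between 0.057 and 0.075 m), for 0.2 s.
2. the mirror is lifted out of its cradle in the gripper (height (world z) of mirror above 0.075 m and contact force between the fingers and mirror above 1 N and contact force between mirror and cradle below 0.1 N), for 0.2 s.
At the end, for the whole second after the job is handed in: Plates within 3 mm of home and 2 degrees; mirror gripped, still, touching nothing else; glass centre within 8 mm of the optical axis and of the slot's centre line, its normal level and within 5 degrees of half way between slot and lens directions, facing both (all of step 1 and x of glass in the frame of lens between -0.008 and 0.008 m and z of glass in the frame of lens between -0.008 and 0.008 m and y of glass in the frame of stand between -0.008 and 0.008 m and angle between the x axis of glass and the x axis of stand, either way round between 0.6954 and 0.8754 rad and angle between the x axis of glass and the y axis of stand, either way round between 0.6954 and 0.8754 rad and angle between glass's own x axis and vertical between 1.4808 and 1.6608 rad and x of each of slot, lens in the frame of glass above 0.02 m and contact force between the fingers and mirror above 1 N and contact force between mirror and stand below 0.1 N and contact force between mirror and camera below 0.1 N and contact force between mirror and cradle below 0.1 N and linear speed of mirror below 0.02 m/s and angular speed of mirror below 0.15 rad/s); the arm keeps its last pose, push and grip.
It fails at once if a plate is struck or pressed hard (more than 35 N from the fingers) (contact force between the fingers and plate1 above 35 N or contact force between the fingers and plate2 above 35 N or contact force between the fingers and plate3 above 35 N or contact force between the fingers and plate4 above 35 N or contact force between the fingers and plate5 above 35 N).
It fails at once if a bystander is displaced by more than 20 mm (distance of any of vial_rack, solvent_bottle, amber_bottle, beaker, carton, pen, timer from where it was at the start of the episode above 0.02 m).
It also fails if it takes over 67 s, if anything falls off the work surface, if the arm or the gripper's body presses on something with over 40 N, if the wrist force passes 120 N, or if a joint passes its speed limit or range.

ROBOT

A 6-joint arm with a two-finger parallel gripper is mounted at the origin on the work surface. World frame = base frame: x ahead of the robot, y to its left, z up, the work surface at z = 0. Lengths are in m, angles in rad, forces in N, time in s.
With the tool pointing down it reaches from about 0.375 to 0.975 m from the base axis. Payload 3.8 kg.
Tool frame: the origin (TCP) lies at the very end of the fingers, on their centre line; the grasp point (between the pads) lies behind it (bot.tcp_to_grasp is the y of the grasp point in the tool frame, in m); y points along the fingers, z is the direction in which the jaws open and shut, and the axes are right-handed (so a half turn about y gives the same grasp; the last joint's range is limited). The gripper opens to 85 mm and grips with 20 to 120 N. Pads are 22 mm wide; open, the fingers measure 114 mm over their backs; the gripper's body (76 mm by 85 mm) begins 54 mm behind the grasp point. The pads swing forward as they close: fully open they stand 13 mm farther back than shut.
Start: joints at [-1.138, 0.264, 1.604, -0, 1.274, -0.037], TCP at [0.306, -0.602, 0.231] pointing down, gripper open.
Joint ranges: [-2.63, 2.63], [-0.94, 2.18], [0.31, 2.57], [-1.31, 4.45], [0, 2.66], [-2.55, 2.55]. Speed limits (rad/s): [2.57, 2.57, 3.14, 3.14, 3.14, 3.14].

INTERFACE

Orientations are given as a rotation vector (axis times angle).
In Python, from workcell import bot, optics, workorder gives the robot as it stands.
- The arm moves only by the shell command python3 -m handwheel 'ROWS' [FORCE]. ROWS is JSON, a list of rows, each a list of 7 numbers: the shift along the tool's x, y, z in m, then the turn, a rotation vector about the tool's x, y, z in rad, then the opening, from 0 (shut) to 1 (fully open). A call has 1 to 8 rows; each row shifts and turns the commanded pose from where the row before left it, along the tool's axes as they then stand; what a row does not reach is not made up. A row lasts 1/8 s, in which the tool goes at most 62.5 mm and 10.7 degrees, less where a joint would pass 70% of its speed; a pose out of reach is approached as far as the arm can. A call with a gripper value outside its range is refused whole. The fingers move at their own pace and stop on an object; FORCE is the grip in N (left out, the last holds). Time passes only in rows, so rows that do not move let the fingers close. It gives the time, the measured TCP pose, the force and the opening at its end, in the units of the state.
- bot.read_state(): the state, without advancing time (a new reading comes with each control period).
- optics.read_camera(name): name is "scene" or "top" or "wrist"; returns a dict with "image" (400x640x3 uint8, red, green, blue), "z_map" (400x640 float32, m along the optical axis (not along the pixel's ray), 0 where there is no reading), "mtx" (3x3 intrinsics, pixels), "world_from_camera" (4x4, takes a point from camera to world coordinates); the wrist camera has in their place "hand_eye" (4x4, takes a point from camera to tool coordinates, whose origin is the TCP and whose axes are the tool frame's). Camera axes: x right, y down, z forward; pixel columns grow to the right and rows downward; lengths in m; the calibration is good to about 2 mm. A picture is of the moment at which its call begins: read the wrist's pose just before it.
- workorder.finish_job(): hands the job in, once; it reports no verdict.
The state is a dict: "time": time; "q": joint angles; "joint_vel": joint speeds; "joint_torque": joint torques, N m; "tool_pos": TCP position; "tcp_rot": TCP orientation; "wrist_force": force on the tool from outside, world axes, zero at the start; "torque": the same for the moment, N m; "width": opening from 0.0 (shut) to 1.0 (fully open).
Only numpy, scipy, OpenCV 4.12 (cv2) and the standard library are available. Lean on these libraries where they do the work, as an engineer would, in place of code of your own. Each camera call takes 0.05 s, during which the arm holds its last target.

## Working session

There is one attempt and no reset: what is moved stays moved. The work goes in short steps, Python scripts to look and compute and a shell command to move; the robot and the scene stay as the last step left them, time stands still between calls to the robot, and variables do not carry over. Pictures are saved under pics/ and viewed, and the job is handed in when it is done.

```bash
ls; mkdir -p pics
python3 - <<'E'
from workcell import bot, optics
import cv2,pickle
s=bot.read_state(); print(s); print(bot.tcp_to_grasp)
for n in ["scene","top","wrist"]:
    r=optics.read_camera(n); cv2.imwrite(f"pics/{n}0.png",r["image"][:,:,::-1]); pickle.dump(r,open(f"{n}0.pkl","wb"))
    print(n,r["mtx"].tolist(),(r.get("world_from_camera") if n!="wrist" else r["hand_eye"]).round(4).tolist())
E
```

```text
pics
{'time': 0.0, 'q': array([-1.13786704e+00,  2.64778812e-01,  1.60537911e+00,  1.56828231e-05,
        1.27370135e+00, -3.69152833e-02]), 'joint_vel': array([ 7.93920167e-04,  1.38246254e-03, -7.92407222e-05,  5.87177492e-04,
       -2.42575664e-04, -1.53768126e-03]), 'joint_torque': array([-1.92726868e-03, -5.15111232e+01, -3.67320979e+01, -1.30666367e-04,
        1.27109553e-02,  2.98589420e-06]), 'tool_pos': array([ 0.3052902 , -0.60119216,  0.22994198]), 'tcp_rot': array([-0.46951738,  1.96215145, -1.95766694]), 'wrist_force': array([0.40148612, 0.79679165, 1.04486133]), 'torque': array([ 0.03079106, -0.01453772, -0.10362585]), 'width': 1.0012925101780172}
-0.0187
scene [[467.5701454142211, 0.0, 321.52486954188475], [0.0, 467.5701454142211, 188.4865132728336], [0.0, 0.0, 1.0]] [[-0.8099, 0.4205, -0.4089, 1.153], [0.5865, 0.5692, -0.5763, 0.7819], [-0.0097, -0.7065, -0.7076, 1.0545], [0.0, 0.0, 0.0, 1.0]]
top [[520.3302848451904, 0.0, 310.3765307870737], [0.0, 520.3302848451904, 197.19398036439244], [0.0, 0.0, 1.0]] [[0.0177, -0.9893, 0.1447, 0.3277], [-0.9998, -0.0187, -0.0054, -0.026], [0.008, -0.1446, -0.9895, 1.6402], [0.0, 0.0, 0.0, 1.0]]
wrist [[339.29766781154524, 0.0, 312.9433952510331], [0.0, 339.29766781154524, 203.51995213095972], [0.0, 0.0, 1.0]] [[-0.0001, 0.964, 0.266, -0.0675], [-0.0, -0.266, 0.964, -0.1424], [1.0, 0.0001, 0.0001, -0.0003], [0.0, 0.0, 0.0, 1.0]]
```

View pics/scene0.png

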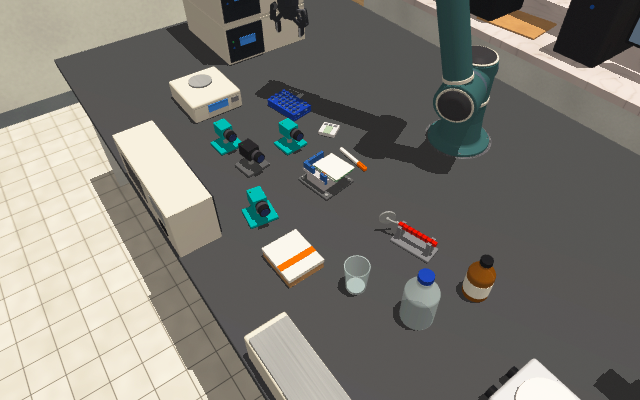

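View pics/top0.png

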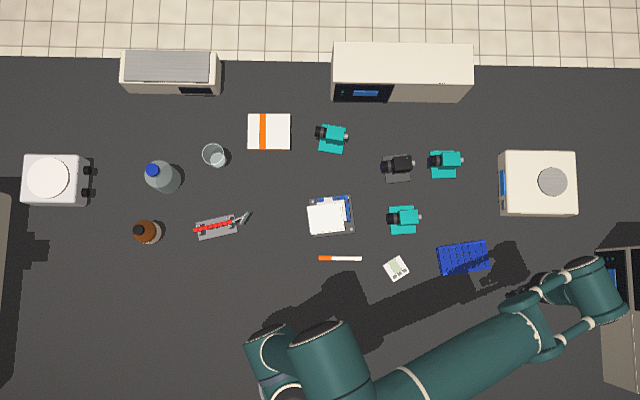

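View pics/wrist0.png

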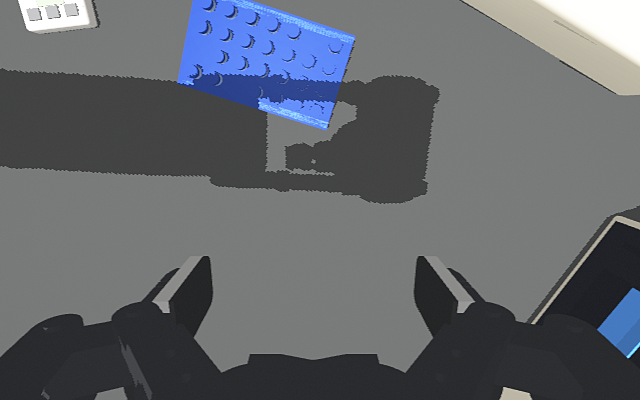

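The top view shows the stand near px (331,215), the black camera near (398,166) looking left (+y world), and the mirror near (220,226). I'll enlarge these.

```bash
cat > h.py <<'E'
import numpy as np,cv2,pickle
from scipy.spatial.transform import Rotation as R
def pix2w(r,u,v,z=None,T=None):
    K=r["mtx"];T=r["world_from_camera"] if T is None else T
    d=np.array([(u-K[0,2])/K[0,0],(v-K[1,2])/K[1,1],1.])
    D=T[:3,:3]@d
    if z is None:
        return T[:3,3]+D*r["z_map"][int(round(v)),int(round(u))]
    return T[:3,3]+D*(z-T[2,3])/D[2]
def w2pix(r,p,T=None):
    T=r["world_from_camera"] if T is None else T
    c=T[:3,:3].T@(np.asarray(p)-T[:3,3]); x=r["mtx"]@c; return x[:2]/x[2]
def crop(img,x0,y0,w,h,s,fn):
    c=cv2.resize(np.ascontiguousarray(img[y0:y0+h,x0:x0+w,::-1]),None,fx=s,fy=s,interpolation=cv2.INTER_CUBIC)
    for i in range(0,w,10): cv2.putText(c,str(x0+i),(i*s,8),0,.3,(0,255,255),1); cv2.line(c,(i*s,8),(i*s,12),(0,255,255),1)
    for i in range(0,h,10): cv2.putText(c,str(y0+i),(0,i*s+4),0,.3,(0,255,255),1)
    cv2.imwrite(fn,c)
E
python3 - <<'E'
from h import *
t=pickle.load(open("top0.pkl","rb"));s=pickle.load(open("scene0.pkl","rb"))
crop(t["image"],295,140,130,100,6,"pics/tc1.png")
crop(s["image"],225,105,150,100,5,"pics/sc1.png")
crop(t["image"],180,190,80,60,10,"pics/tc2.png")
crop(s["image"],370,200,80,70,8,"pics/sc2.png")
E
```

```text
(no output)
```

View pics/tc1.png

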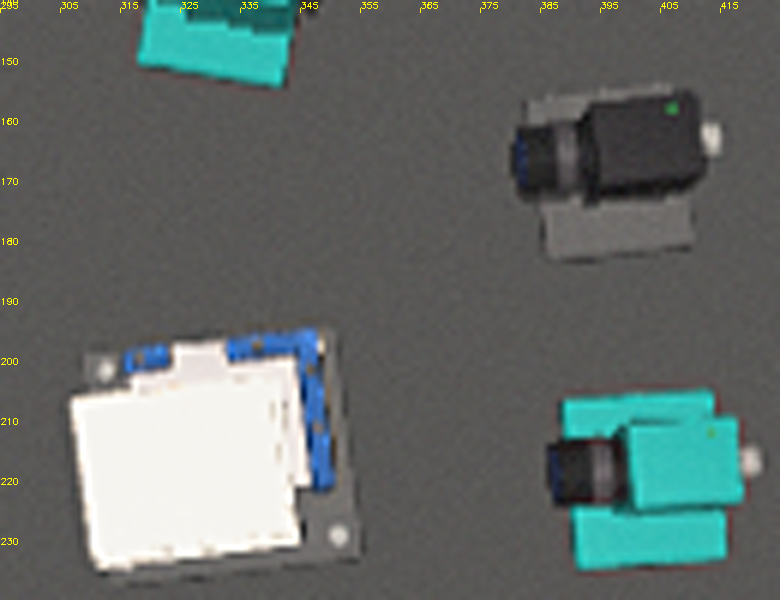

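View pics/sc1.png

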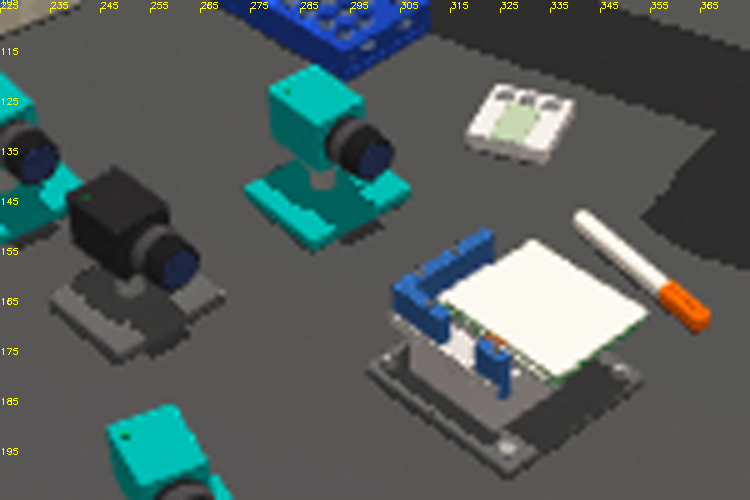

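View pics/tc2.png

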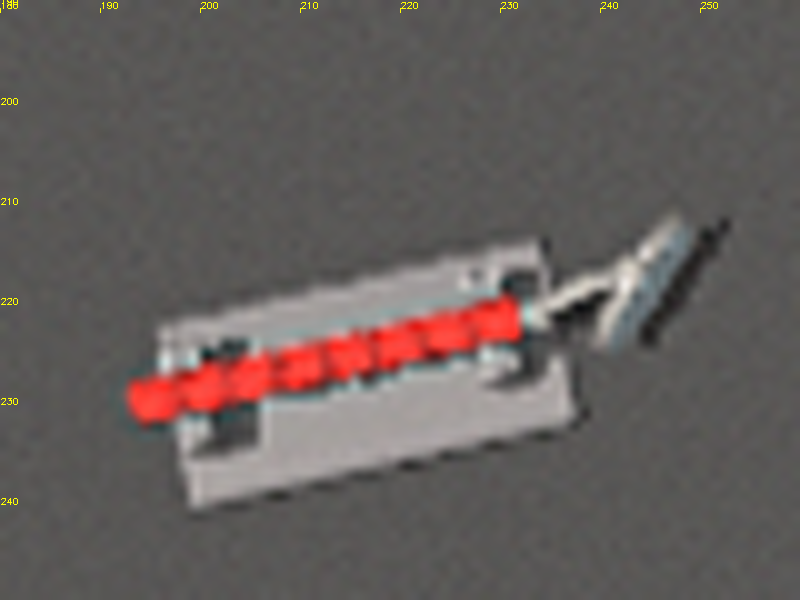

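View pics/sc2.png

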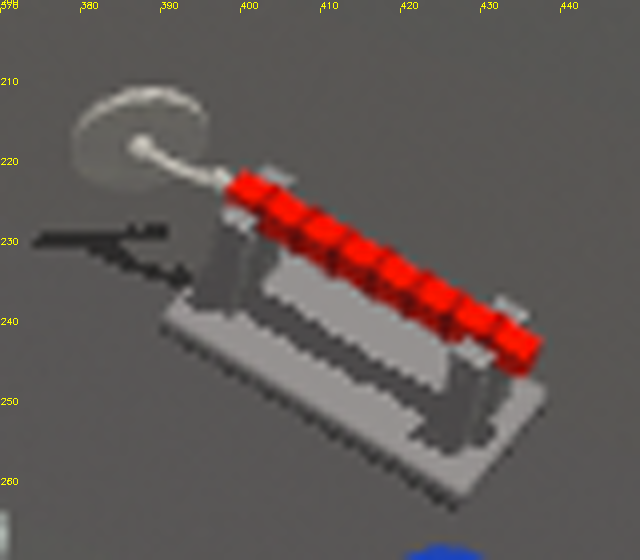

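Run:
```python
from h import *
t=pickle.load(open("top0.pkl","rb"));s=pickle.load(open("scene0.pkl","rb"))
def c(x,y,x0=295,y0=140,k=6): return (x/k+x0-.4,y/k+y0-.4)
P=lambda n,x,y,z,*a: print(n,(lambda q:q.round(4))(pix2w(t,*c(x,y,*a),z)))
print("foot");P("rb",360,553,.01);P("rt",333,328,.01);P("lt",88,355,.01);P("lb",98,575,.01)
print("fence z82");P("outer corner",318,330,.082);P("side end outer",334,488,.082);P("side end inner",312,490,.082);P("rear slot R outer",228,342,.082);P("slot R inner",230,362,.082);P("slot L outer",170,346,.082);P("slot L in",172,368,.082);P("rear L end",125,350,.082)
P("inner corner",300,354,.082)
print("plate top z75");P("lt",70,400,.075);P("rt",292,374,.075);P("rb",300,543,.075);P("lb",97,570,.075)
print("cam foot");P("lt",527,98,.006);P("rt",670,85,.006);P("rb",692,248,.006);P("lb",548,260,.006)
print("cam top .09");P("lb",588,202,.09);P("lt",583,105,.09);P("rt",695,92,.09);P("rb",705,190,.09)
P("lens front top/bot z~.0675",515,130,.0675);P(" ",520,200,.0675)
a=(180,190,10)
print("mirror");P("handle tail",130,402,.062,*a);P("handle head end",520,318,.062,*a);P("disc mid",640,280,.08,*a);P("disc ends",680,215,.08,*a);P("",605,345,.08,*a)
print("cradle base z10");P("lt",160,325,.01,*a);P("rt",545,240,.01,*a);P("rb",578,410,.01,*a);P("lb",192,510,.01,*a)
for n,u,v in [("carton",269,131),("pen",340,258),("timer",396,268),("rack",463,258),("decoy",405,220),("decoy2",331,138)]: print(n,pix2w(t,u,v,.03).round(3))
```

```text
foot
rb [ 0.4592 -0.1755  0.01  ]
rt [ 0.5779 -0.1606  0.01  ]
lt [ 0.5611 -0.0314  0.01  ]
lb [ 0.4451 -0.0387  0.01  ]
fence z82
outer corner [ 0.5657 -0.1471  0.082 ]
side end outer [ 0.4857 -0.1557  0.082 ]
side end inner [ 0.4845 -0.1447  0.082 ]
rear slot R outer [ 0.5587 -0.1017  0.082 ]
slot R inner [ 0.5485 -0.1028  0.082 ]
slot L outer [ 0.5561 -0.0725  0.082 ]
slot L in [ 0.5449 -0.0736  0.082 ]
rear L end [ 0.5537 -0.0498  0.082 ]
inner corner [ 0.5533 -0.1381  0.082 ]
plate top z75
lt [ 0.5286 -0.0225  0.075 ]
rt [ 0.544  -0.1346  0.075 ]
rb [ 0.4584 -0.1394  0.075 ]
lb [ 0.443  -0.0377  0.075 ]
cam foot
lt [ 0.7052 -0.2641  0.006 ]
rt [ 0.7138 -0.3409  0.006 ]
rb [ 0.6252 -0.3518  0.006 ]
lb [ 0.6173 -0.2751  0.006 ]
cam top .09
lb [ 0.6326 -0.2826  0.09  ]
lt [ 0.6827 -0.2804  0.09  ]
rt [ 0.6906 -0.3374  0.09  ]
rb [ 0.6399 -0.342   0.09  ]
lens front top/bot z~.0675 [ 0.674  -0.2489  0.0675]
  [ 0.6374 -0.2514  0.0675]
mirror
handle tail [0.4519 0.3207 0.062 ]
handle head end [0.4796 0.2037 0.062 ]
disc mid [0.4901 0.1654 0.08  ]
disc ends [0.51   0.1541 0.08  ]
 [0.4702 0.1752 0.08  ]
cradle base z10
lt [0.4804 0.324  0.01  ]
rt [0.5094 0.2043 0.01  ]
rb [0.4561 0.1919 0.01  ]
lb [0.4226 0.3111 0.01  ]
carton [0.774 0.101 0.03 ]
pen [ 0.376 -0.129  0.03 ]
timer [ 0.349 -0.301  0.03 ]
rack [ 0.383 -0.508  0.03 ]
decoy [ 0.497 -0.33   0.03 ]
decoy2 [ 0.755 -0.097  0.03 ]
```

```bash
cat >> h.py <<'E'
YAW=np.radians(6.8); SO=np.array([.5075,-.0925,0])
SX=np.array([np.cos(YAW),np.sin(YAW),0]);SY=np.array([-np.sin(YAW),np.cos(YAW),0])
def st2w(x,y,z): return SO+x*SX+y*SY+np.array([0,0,z])
def plan(goal,xdir,yaw_only=False):
    "goal TCP world, xdir: world dir of tool x; prints shifts along current tool axes and turn"
    from workcell import bot
    s=bot.read_state(); M=R.from_rotvec(s["tcp_rot"]).as_matrix()
    x=np.asarray(xdir,float);y=np.array([0,0,-1.]);z=np.cross(x,y)
    G=np.stack([x,y,z],1)
    print("t",round(s["time"],2),"pos",s["tool_pos"].round(4),"w",round(s["width"],3),"F",s["wrist_force"].round(2))
    print("shift in tool axes now mm",(M.T@(np.asarray(goal)-s["tool_pos"])*1e3).round(1),"turn",R.from_matrix(M.T@G).as_rotvec().round(4))
    print("shift in goal axes mm",(G.T@(np.asarray(goal)-s["tool_pos"])*1e3).round(1)); return M
E
python3 - <<'E'
from h import *
print(plan(st2w(-.09,.01,.2),SX).round(3))
E
```

```text
t 0.15 pos [ 0.3053 -0.6013  0.2302] w 1.0 F [-0.23 -0.33 -0.04]
shift in tool axes now mm [-329.6   31.  -402.5] turn [ 4.0000e-04 -2.7905e+00 -2.6000e-03]
shift in goal axes mm [171.   30.2 491.3]
[[-0.892 -0.001  0.453]
 [-0.453  0.002 -0.892]
 [-0.    -1.    -0.002]]
```

Run:
```python
from h import *
plan(st2w(-.01,.10,.2),-SY)
```

```text
t 0.15 pos [ 0.3053 -0.6013  0.2302] w 1.0 F [-0.23 -0.33 -0.04]
shift in tool axes now mm [-435.6   31.1 -459.5] turn [ 1.6000e-03 -1.2197e+00 -1.2000e-03]
shift in goal axes mm [-581.3   30.2  251. ]
```

```bash
python3 -m handwheel '[[0,0,0,0,-0.153,0,1],[0,0,0,0,-0.153,0,1],[0,0,0,0,-0.153,0,1],[0,0,0,0,-0.153,0,1],[0,0,0,0,-0.153,0,1],[0,0,0,0,-0.153,0,1],[0,0,0,0,-0.153,0,1],[0,0,0,0,-0.149,0,0.4]]'
python3 -m handwheel '[[-0.045,0.002,0.02,0,0,0,0.4],[-0.045,0.002,0.02,0,0,0,0.4],[-0.045,0.002,0.02,0,0,0,0.4],[-0.045,0.002,0.02,0,0,0,0.4],[-0.045,0.002,0.02,0,0,0,0.4],[-0.045,0.002,0.02,0,0,0,0.4],[-0.045,0.002,0.02,0,0,0,0.4],[-0.045,0.002,0.02,0,0,0,0.4]]'
python3 - <<'E'
from h import *
plan(st2w(-.01,.10,.2),-SY)
E
```

```text
time: 1.15
tool_pos: [0.3054, -0.6016, 0.2307]
tcp_rot: [-1.265, 1.118, -1.117]
wrist_force: [0.0, -0.2, -0.2]
width: 0.815
time: 2.15
tool_pos: [0.4218, -0.2238, 0.2151]
tcp_rot: [-1.263, 1.121, -1.121]
wrist_force: [-0.0, 0.2, -0.2]
width: 0.398
t 2.15 pos [ 0.4218 -0.2238  0.2151] w 0.398 F [-0.03  0.18 -0.24]
shift in tool axes now mm [-220.2   15.1   90.7] turn [-0.0001 -0.     -0.0001]
shift in goal axes mm [-220.2   15.1   90.7]
```

```bash
python3 -m handwheel '[[-0.044,0.003,0.018,0,0,0,0.4],[-0.044,0.003,0.018,0,0,0,0.4],[-0.044,0.003,0.018,0,0,0,0.4],[-0.044,0.003,0.018,0,0,0,0.4],[-0.044,0.003,0.018,0,0,0,0.4],[0,0,0,0,0,0,0.4]]'
cat > look.py <<'E'
import sys
from h import *
from workcell import bot,optics
n=sys.argv[1]; s=bot.read_state(); r=optics.read_camera("wrist")
M=np.eye(4);M[:3,:3]=R.from_rotvec(s["tcp_rot"]).as_matrix();M[:3,3]=s["tool_pos"]
r["world_from_camera"]=M@r["hand_eye"]; pickle.dump(r,open(n+".pkl","wb"))
cv2.imwrite(f"pics/{n}.png",r["image"][:,:,::-1]); print(s["time"],s["tool_pos"].round(4),s["wrist_force"].round(2))
E
python3 look.py w1
```

```text
time: 2.9
tool_pos: [0.485, 0.0064, 0.1998]
tcp_rot: [-1.265, 1.119, -1.117]
wrist_force: [0.4, 0.0, -0.9]
width: 0.396
2.9 [0.485  0.0064 0.1998] [ 0.35  0.03 -0.89]
```

View pics/w1.png

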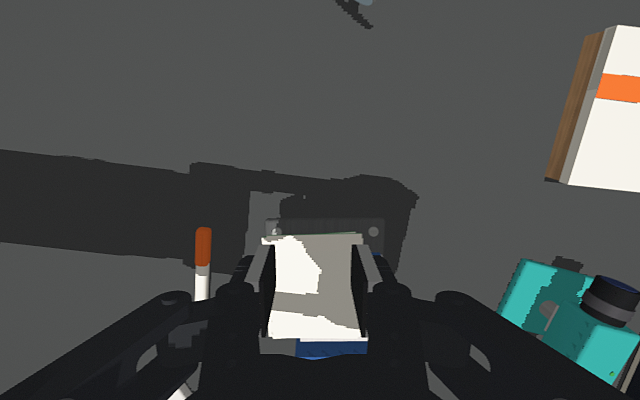

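Run:
```python
from h import *
r=pickle.load(open("w1.pkl","rb"))
def st(p): d=p-SO; return np.array([d@SX,d@SY,p[2]]).round(4)
for n,u,v,z in [("top far R",362,233,.075),("top far L",262,239,.075),("screw",276,232,.01),("screw2",374,231,.01),("low L",270,338,.075),("lowR",367,338,.075)]: print(n,st(pix2w(r,u,v,z)), st(pix2w(r,u,v)))
crop(r["image"],220,200,200,160,4,"pics/w1c.png")
```

```text
top far R [0.0305 0.0695 0.075 ] [0.0406 0.0454 0.0097]
top far L [-0.0534  0.0637  0.075 ] [-0.0538  0.0627  0.0725]
screw [-0.0489  0.0461  0.01  ] [-0.0485  0.0475  0.0136]
screw2 [0.0529 0.0478 0.01  ] [0.0524 0.0488 0.0128]
low L [-0.0494 -0.0332  0.075 ] [-0.0603 -0.0899 -0.0003]
lowR [ 0.0395 -0.0327  0.075 ] [ 0.0423 -0.0439  0.06  ]
```

View pics/w1c.png

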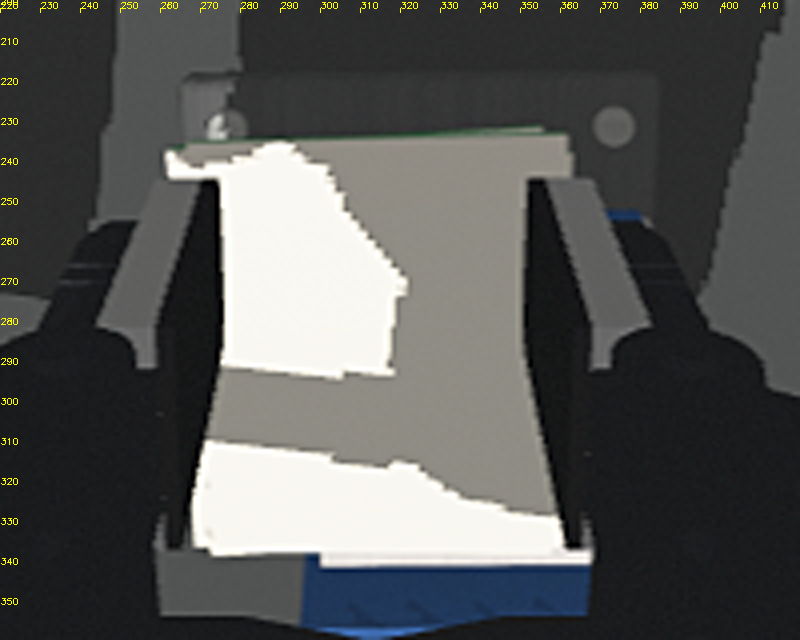

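```bash
python3 - <<'E'
from h import *
r=pickle.load(open("w1.pkl","rb"))
def st(p): d=p-SO; return np.array([d@SX,d@SY,p[2]]).round(4)
for u,v in [(265.5,218.2),(384.5,218.2)]: print(st(pix2w(r,u,v,.01)))
E
python3 -m handwheel '[[0,0.04,0,0,0,0,0.4],[0,0.04,0,0,0,0,0.4],[0,0.04,0,0,0,0,0.4],[0,0.035,0,0,0,0,0.4],[0.005,0,0,0,0,0,0.4],[0.004,0,0,0,0,0,0.4],[0,0,0,0,0,0,0.4]]'
python3 look.py w2
```

```text
[-0.0593  0.0611  0.01  ]
[0.063  0.0618 0.01  ]
time: 3.82
tool_pos: [0.4879, -0.0061, 0.0473]
tcp_rot: [-1.26, 1.119, -1.124]
wrist_force: [-0.2, 0.4, -0.8]
width: 0.4
3.825 [ 0.4879 -0.0061  0.0473] [-0.23  0.4  -0.82]
```

View pics/w2.png

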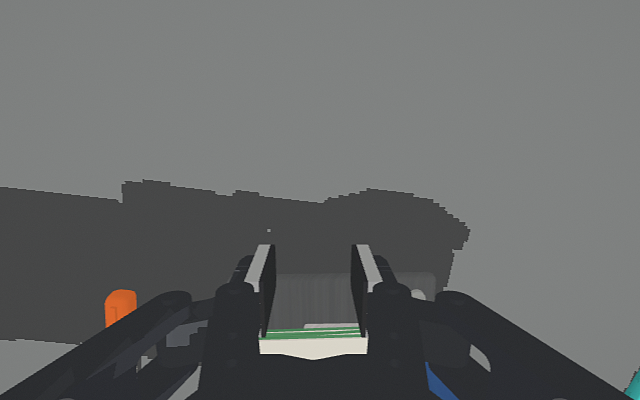

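```bash
python3 -m handwheel '[[0.003,0,0,0,0,0,0.4],[0.003,0,0,0,0,0,0.4],[0.003,0,0,0,0,0,0.4],[0.003,0,0,0,0,0,0.4],[0.003,0,0,0,0,0,0.4],[0.003,0,0,0,0,0,0.4]]'
python3 -m handwheel '[[0.0015,0,0,0,0,0,0.4],[0.0015,0,0,0,0,0,0.4],[0,0,0,0,0,0,0.4]]'; python3 look.py w3
```

```text
time: 4.62
tool_pos: [0.4882, -0.0231, 0.0453]
tcp_rot: [-1.263, 1.121, -1.121]
wrist_force: [0.2, 2.6, 1.1]
width: 0.394
time: 5.0
tool_pos: [0.4885, -0.0262, 0.0453]
tcp_rot: [-1.263, 1.121, -1.121]
wrist_force: [-0.0, 0.9, 0.2]
width: 0.401
5.0 [ 0.4885 -0.0262  0.0453] [-0.03  0.86  0.21]
```

View pics/w3.png

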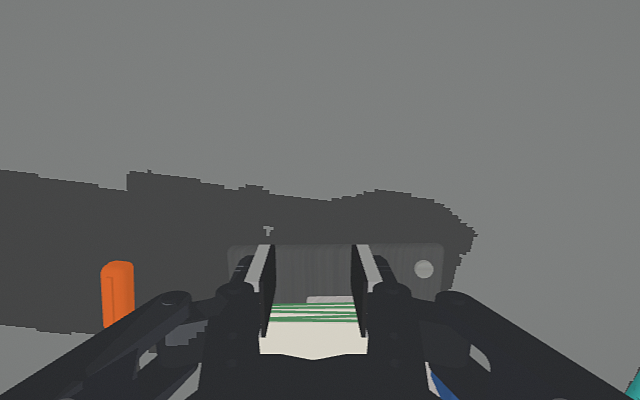

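```bash
python3 -m handwheel '[[0.001,0,0,0,0,0,0.4],[0.001,0,0,0,0,0,0.4],[0.001,0,0,0,0,0,0.4]]'
python3 -m handwheel '[[0.001,0,0,0,0,0,0.4],[0,0,0,0,0,0,0.4]]'
python3 -m handwheel '[[0.001,0,0,0,0,0,0.4],[0,0,0,0,0,0,0.4]]'
```

```text
time: 5.42
tool_pos: [0.4888, -0.029, 0.0453]
tcp_rot: [-1.263, 1.121, -1.121]
wrist_force: [-0.1, 2.6, -0.2]
width: 0.394
time: 5.68
tool_pos: [0.4887, -0.0296, 0.0452]
tcp_rot: [-1.263, 1.122, -1.12]
wrist_force: [-1.2, 4.7, 2.5]
width: 0.401
time: 5.92
tool_pos: [0.4885, -0.0299, 0.0452]
tcp_rot: [-1.262, 1.123, -1.12]
wrist_force: [-2.2, 7.8, 3.6]
width: 0.4
```

```bash
python3 -m handwheel '[[0.001,0,0,0,0,0,0.4],[0,0,0,0,0,0,0.4]]'
python3 look.py w4
python3 - <<'E'
from h import *
from workcell import optics
r=pickle.load(open("w4.pkl","rb"));crop(r["image"],220,230,200,150,4,"pics/w4c.png")
E
```

```text
time: 6.18
tool_pos: [0.4885, -0.0301, 0.0452]
tcp_rot: [-1.261, 1.125, -1.119]
wrist_force: [-2.2, 10.8, 4.7]
width: 0.398
6.175 [ 0.4885 -0.0301  0.0452] [-2.15 10.77  4.69]
```

View pics/w4c.png

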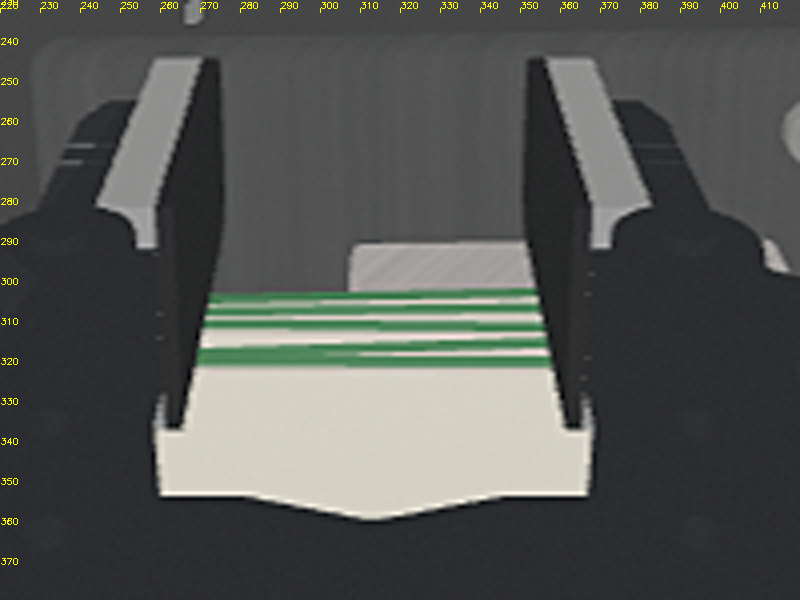

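Run:
```python
from h import *
r=pickle.load(open("w4.pkl","rb"))
def st(p): d=p-SO; return (np.array([d@SX,d@SY,p[2]])*1e3).round(1)
for u in (280,340):
  for v in range(298,326): print(u,v,st(pix2w(r,u,v)),r["image"][v,u])
# finger side strip
for u,v in [(266,246),(262,256),(258,266),(254,276),(250,279),(362,246),(366,258),(370,268),(376,279)]: print("pad",u,v,st(pix2w(r,u,v)))
```

```text
280 298 [-30.8  25.4  10. ] [84 85 86]
280 299 [-30.8  25.2  10.9] [85 86 87]
280 300 [-31.   23.4   8.9] [83 84 86]
280 301 [-30.9  23.1   9.5] [84 84 86]
280 302 [-31.   22.1   9. ] [84 80 85]
280 303 [-25.5  52.2  59. ] [ 76 103  84]
280 304 [-25.4  52.1  59.7] [ 64 123  79]
280 305 [-25.2  52.6  61.2] [104 141 108]
280 306 [-25.1  53.   62.7] [155 173 149]
280 307 [-24.9  53.6  64.4] [ 75 132  89]
280 308 [-25.   52.7  63.7] [ 70 130  86]
280 309 [-24.9  53.1  65. ] [195 191 180]
280 310 [-24.8  53.2  66. ] [ 74 131  88]
280 311 [-24.8  52.7  65.8] [ 66 128  83]
280 312 [-24.5  54.1  68.8] [174 180 163]
280 313 [-24.4  54.   69.3] [210 201 194]
280 314 [-24.4  53.9  69.8] [217 212 201]
280 315 [-24.5  52.9  69. ] [225 216 206]
280 316 [-24.6  51.9  68.2] [170 184 164]
280 317 [-24.4  52.5  69.7] [ 72 130  87]
280 318 [-24.4  52.3  70.2] [ 77 133  88]
280 319 [-24.3  52.5  71.1] [ 76 130  89]
280 320 [-24.1  53.5  73.2] [ 74 131  88]
280 321 [-24.1  52.9  73. ] [136 163 138]
280 322 [-24.   53.5  74.5] [204 195 186]
280 323 [-24.   53.   74.4] [217 212 201]
280 324 [-24.   52.6  7
[... 728 characters left out ...]
315 [-0.6 53.2 69.5] [ 71 130  85]
340 316 [-0.6 52.9 69.7] [ 69 129  85]
340 317 [-0.8 54.  72. ] [140 165 141]
340 318 [-0.8 53.6 72.1] [232 212 209]
340 319 [-0.8 52.9 71.7] [ 72 130  86]
340 320 [-0.8 52.4 71.7] [ 71 130  86]
340 321 [-0.9 53.2 73.5] [100 145 109]
340 322 [-1.1 54.1 75.4] [208 196 189]
340 323 [-0.9 52.7 74.1] [214 209 197]
340 324 [-1.1 53.4 75.6] [213 209 198]
340 325 [-1.  52.3 74.7] [213 209 197]
pad 266 246 [-31.6  75.4  51.8]
pad 262 256 [-31.7  75.6  62.8]
pad 258 266 [-31.9  75.4  71.6]
pad 254 276 [-32.   75.6  79.9]
pad 250 279 [-32.8  76.   82.8]
pad 362 246 [ 9.7 75.5 52.1]
pad 366 258 [ 9.5 75.6 64.8]
pad 370 268 [ 9.6 75.7 73.8]
pad 376 279 [10.4 75.6 82.1]
```

```bash
python3 -m handwheel '[[-0.01,0,0,0,0,0,0.4],[-0.012,0,0,0,0,0,0.4],[0,-0.045,0,0,0,0,0.4],[0,-0.045,0,0,0,0,0.4],[0.028,0,-0.026,0,0,0,0.4],[0.028,0,-0.026,0,0,0,0.4],[0.028,0,-0.026,0,0,0,0.4],[0,0,0,0,-0.15,0,0.4]]'
python3 -m handwheel '[[0,0,0,0,-0.158,0,0.4],[0,0,0,0,-0.158,0,0.4],[0,0,0,0,-0.158,0,0.4],[0,0,0,0,-0.158,0,0.4],[0,0,0,0,-0.158,0,0.4],[0,0,0,0,-0.158,0,0.4],[0,0,0,0,-0.158,0,0.4],[0,0,0,0,-0.158,0,0.4]]'
python3 -m handwheel '[[0,0,0,0,-0.157,0,0.4],[0,0,0,0,0,0,0.4]]'
python3 look.py w5; python3 -c "
from h import *
plan(st2w(-.09,.003,.045),SX)"
```

```text
time: 7.22
tool_pos: [0.4176, -0.1042, 0.1351]
tcp_rot: [-1.326, 1.008, -1.008]
wrist_force: [1.0, 1.0, 0.1]
width: 0.399
time: 8.22
tool_pos: [0.4191, -0.1028, 0.1352]
tcp_rot: [-1.571, 0.025, -0.025]
wrist_force: [0.1, 0.7, 0.1]
width: 0.397
time: 8.48
tool_pos: [0.4191, -0.1028, 0.1352]
tcp_rot: [-1.569, -0.092, 0.093]
wrist_force: [-0.4, 0.0, -0.5]
width: 0.395
8.475 [ 0.4191 -0.1028  0.1352] [-0.39  0.04 -0.45]
t 8.53 pos [ 0.4191 -0.1028  0.1352] w 0.402 F [0.29 1.25 1.39]
shift in tool axes now mm [-1.  90.2  2.8] turn [ 0.0004 -0.0021 -0.0001]
shift in goal axes mm [-1.  90.2  2.7]
```

View pics/w5.png

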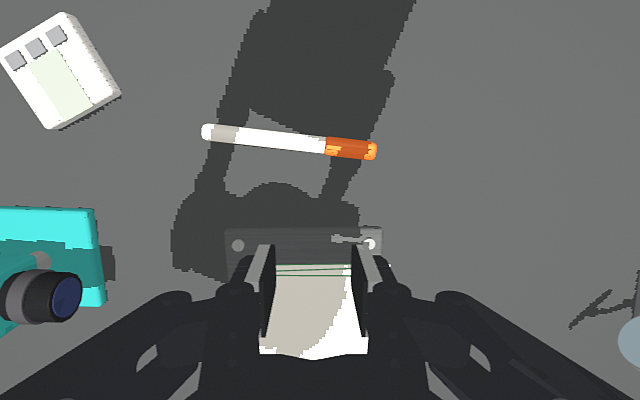

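```bash
python3 - <<'E'
from h import *
r=pickle.load(open("w5.pkl","rb"))
def st(p): d=p-SO; return (np.array([d@SX,d@SY,p[2]])*1e3).round(1)
for n,u,v,z in [("footL",226,231,.01),("footR",381,228.5,.01),("scrL",238,245,.01),("scrR",370,244,.01),("plate",300,266,.075),("plate",345,265,.075)]: print(n,st(pix2w(r,u,v,z)))
crop(r["image"],200,215,200,150,4,"pics/w5c.png")
E
python3 -m handwheel '[[0,0.03,0,0,0,0,0.4],[0,0.03,0,0,0,0,0.4],[0,0.03,0.003,0,0,0,0.4],[0.006,0,0,0,0,0,0.4],[0.006,0,0,0,0,0,0.4],[0.003,0,0,0,0,0,0.4],[0.003,0,0,0,0,0,0.4]]'
```

```text
footL [-58.6 -72.2  10. ]
footR [-60.8  57.4  10. ]
scrL [-46.1 -62.9  10. ]
scrR [-46.9  48.8  10. ]
plate [-58.1  -7.8  75. ]
plate [-58.8  21.5  75. ]
time: 9.4
tool_pos: [0.438, -0.098, 0.0465]
tcp_rot: [-1.57, -0.095, 0.092]
wrist_force: [0.1, 0.1, 0.2]
width: 0.401
```

View pics/w5c.png

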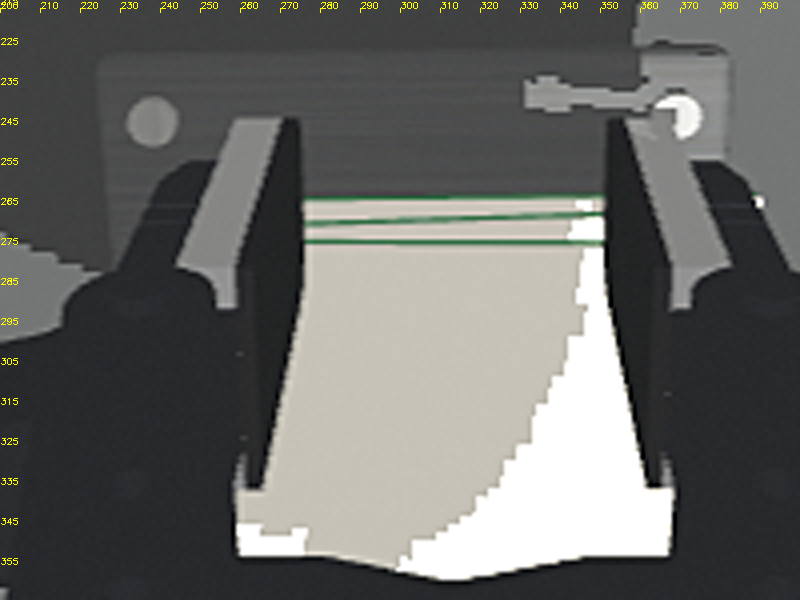

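```bash
python3 -m handwheel '[[0.003,0,0,0,0,0,0.4],[0.003,0,0,0,0,0,0.4],[0.003,0,0,0,0,0,0.4],[0.003,0,0,0,0,0,0.4],[0.003,0,0,0,0,0,0.4],[0.002,0,0,0,0,0,0.4],[0,0,0,0,0,0,0.4]]'
python3 -m handwheel '[[0.001,0,0,0,0,0,0.4],[0.001,0,0,0,0,0,0.4],[0,0,0,0,0,0,0.4]]'
python3 -m handwheel '[[0.001,0,0,0,0,0,0.4],[0.0,0,0,0,0,0,0.4]]'
```

```text
time: 10.28
tool_pos: [0.4535, -0.0957, 0.0451]
tcp_rot: [-1.569, -0.093, 0.094]
wrist_force: [-2.4, 0.5, -0.4]
width: 0.398
time: 10.65
tool_pos: [0.4555, -0.0954, 0.0451]
tcp_rot: [-1.569, -0.094, 0.093]
wrist_force: [-2.1, -0.1, -0.6]
width: 0.402
time: 10.9
tool_pos: [0.4566, -0.0953, 0.0452]
tcp_rot: [-1.569, -0.094, 0.094]
wrist_force: [-2.9, 0.3, -2.2]
width: 0.397
```

```bash
python3 -m handwheel '[[0.001,0,0,0,0,0,0.4],[0.0,0,0,0,0,0,0.4]]'
python3 -m handwheel '[[0.001,0,0,0,0,0,0.4],[0.0,0,0,0,0,0,0.4]]'
python3 -m handwheel '[[0.001,0,0,0,0,0,0.4],[0.0,0,0,0,0,0,0.4]]'
```

```text
time: 11.15
tool_pos: [0.4576, -0.0952, 0.0453]
tcp_rot: [-1.569, -0.094, 0.093]
wrist_force: [-2.0, -0.5, -0.8]
width: 0.399
time: 11.4
tool_pos: [0.4578, -0.0951, 0.0453]
tcp_rot: [-1.569, -0.092, 0.095]
wrist_force: [-4.3, 0.3, 1.2]
width: 0.399
time: 11.65
tool_pos: [0.4583, -0.095, 0.0453]
tcp_rot: [-1.569, -0.092, 0.096]
wrist_force: [-4.7, -0.2, 1.0]
width: 0.4
```

```bash
python3 -m handwheel '[[0.001,0,0,0,0,0,0.4],[0.0,0,0,0,0,0,0.4]]'
python3 -m handwheel '[[0.001,0,0,0,0,0,0.4],[0.0,0,0,0,0,0,0.4]]'; python3 look.py w6;python3 - <<'E'
from h import *
from workcell import optics
r=pickle.load(open("w6.pkl","rb"))
def st(p): d=p-SO; return (np.array([d@SX,d@SY,p[2]])*1e3).round(1)
crop(r["image"],220,230,200,150,4,"pics/w6c.png")
for u in (280,345):
  e=[(st(pix2w(r,u,v))) for v in range(295,328)]; print([x.tolist() for x in e if x[2]>57])
t=optics.read_camera("top");pickle.dump(t,open("t1.pkl","wb"));crop(t["image"],295,185,80,60,10,"pics/t1c.png")
s=optics.read_camera("scene");pickle.dump(s,open("s1.pkl","wb"));crop(s["image"],285,140,80,60,10,"pics/s1c.png")
E
```

```text
time: 11.9
tool_pos: [0.4585, -0.095, 0.0452]
tcp_rot: [-1.569, -0.091, 0.097]
wrist_force: [-9.6, -0.7, 5.9]
width: 0.398
time: 12.15
tool_pos: [0.4585, -0.095, 0.0452]
tcp_rot: [-1.569, -0.089, 0.099]
wrist_force: [-11.4, -2.1, 8.7]
width: 0.4
12.15 [ 0.4585 -0.095   0.0452] [-11.44  -2.06   8.68]
[[-37.6, -10.1, 60.9], [-37.4, -10.1, 61.4], [-37.4, -10.0, 62.2], [-37.8, -9.9, 63.6], [-37.4, -9.9, 63.7], [-38.2, -9.7, 65.6], [-37.8, -9.7, 65.7], [-37.4, -9.7, 65.9], [-37.3, -9.6, 66.4], [-37.1, -9.6, 66.8], [-37.2, -9.5, 67.6], [-37.3, -9.4, 68.6], [-37.3, -9.4, 69.3], [-37.1, -9.3, 69.6], [-36.9, -9.3, 70.0], [-37.7, -9.1, 72.0], [-37.5, -9.1, 72.2], [-37.7, -9.0, 73.2], [-36.4, -9.1, 72.0], [-37.1, -9.0, 73.6], [-37.2, -8.9, 74.4], [-37.3, -8.8, 75.2], [-36.5, -8.9, 74.7], [-35.8, -8.9, 74.4], [-36.0, -8.8, 75.2]]
[[-37.3, 17.3, 59.7], [-37.8, 17.2, 61.3], [-37.6, 17.2, 61.7], [-37.9, 17.0, 63.0], [-37.8, 17.0, 63.5], [-37.8, 16.9, 64.3], [-37.8, 16.8, 65.0], [-37.6, 16.8, 65.5], [-37.5, 16.8, 65.9], [-37.6, 16.7, 66.9], [-36.9, 16.7, 66.6], [-37.6, 16.6, 68.2], [-37.8, 16.4, 69.3], [-37.2, 16.5, 69.1], [-37.6, 16.4, 70.3], [-37.9, 16.3, 71.4], [-37.5, 16.3, 71.5], [-37.9, 16.1, 72.8], [-37.4, 16.1, 72.8], [-37.7, 16.0, 73.8], [-37.9, 16.0, 74.7], [-37.0, 16.0, 74.1], [-37.2, 15.9, 75.0], [-36.1, 16.1, 74.1], [-36.8, 15.9, 75.7], [-36.2, 15.9, 75.5]]
```

View pics/w6c.png

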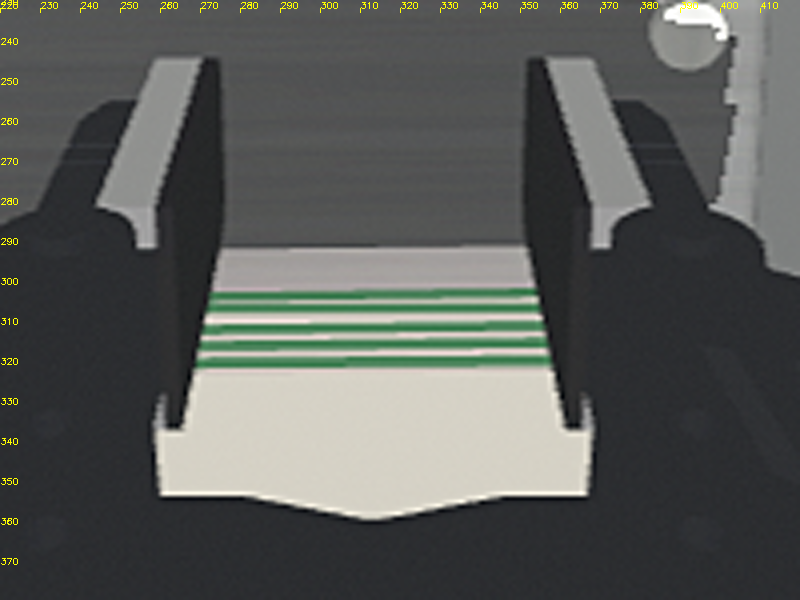

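View pics/s1c.png

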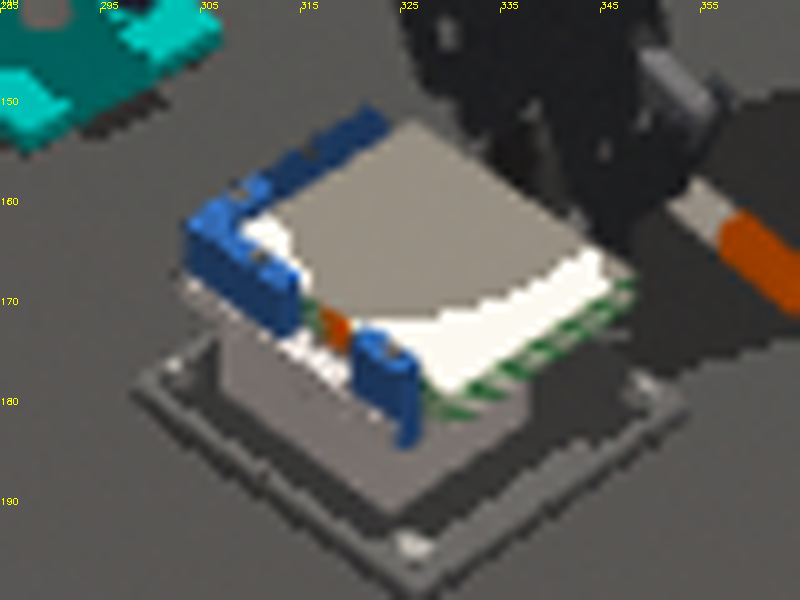

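```bash
sed -i 's/^YAW=.*/YAW=np.radians(7.3); SO=np.array([.5096,-.0892,0])/' h.py
python3 -m handwheel '[[-0.01,0,0,0,0,0,0.4],[-0.02,0,0,0,0,0,0.4],[0,-0.045,0,0,0,0,0.4],[0,-0.045,0,0,0,0,0.4],[0.04,0,0.05,0,0,0,0.4],[0.04,0,0.043,0,0,0,0.4],[0,0,0,0,0.157,0,0.4],[0,0,0,0,0.157,0,0.4]]'
python3 -m handwheel '[[0,0,0,0,0.157,0,0.4],[0,0,0,0,0.157,0,0.4],[0,0,0,0,0.157,0,0.4],[0,0,0,0,0.157,0,0.4],[0,0,0,0,0.157,0,0.4],[0,0,0,0,0.157,0,0.4],[0,0,0,0,0.157,0,0.4],[0,0,0,0,0.157,0,0.4]]'
python3 -c "
from h import *
plan(st2w(0,.075,.045),-SY)"
```

```text
time: 13.3
tool_pos: [0.501, 0.0032, 0.1361]
tcp_rot: [-1.565, 0.153, -0.158]
wrist_force: [-0.0, -0.3, 0.2]
width: 0.4
time: 14.3
tool_pos: [0.5006, 0.0023, 0.1361]
tcp_rot: [-1.259, 1.122, -1.126]
wrist_force: [-0.6, 1.2, 0.1]
width: 0.402
t 14.3 pos [0.5006 0.0023 0.1361] w 0.402 F [-0.65  1.25  0.1 ]
shift in tool axes now mm [16.9 91.1 -2.8] turn [-0.0036 -0.0128  0.0002]
shift in goal axes mm [16.9 91.1 -2.7]
```

View pics/t1c.png

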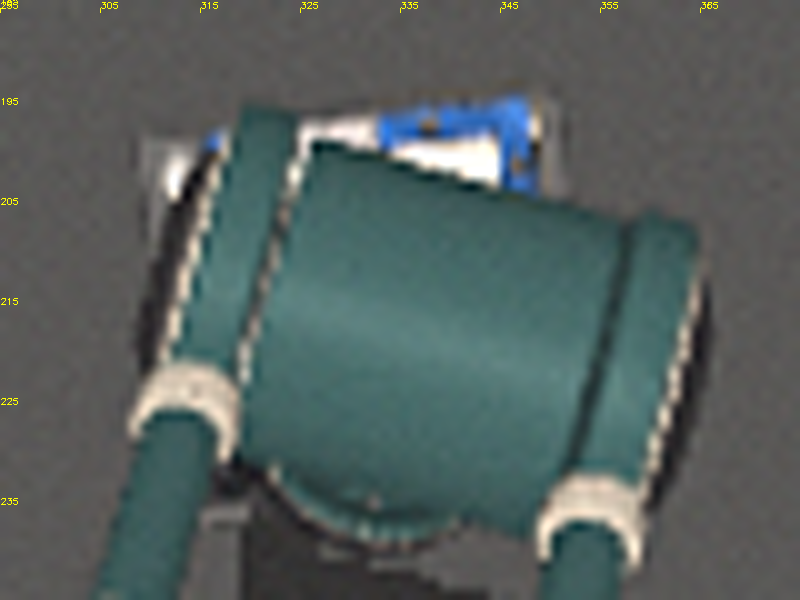

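Arm blocks the top view there. Now descend at the +y side and re-tap in y (contact expected at stand y ≈ 61).

```bash
python3 -m handwheel '[[0,0.045,0,0,-0.0128,0,0.4],[0,0.046,0,0,0,0,0.4],[0.006,0,-0.003,0,0,0,0.4],[0.006,0,0,0,0,0,0.4],[0.005,0,0,0,0,0,0.4],[0.005,0,0,0,0,0,0.4],[0.004,0,0,0,0,0,0.4],[0,0,0,0,0,0,0.4]]'
python3 -c "
from h import *
plan(st2w(0,.061,.045),-SY)"
```

```text
time: 15.3
tool_pos: [0.5, -0.0243, 0.0446]
tcp_rot: [-1.268, 1.111, -1.112]
wrist_force: [0.4, -0.2, -1.0]
width: 0.399
t 15.3 pos [ 0.5    -0.0243  0.0446] w 0.399 F [ 0.35 -0.17 -0.99]
shift in tool axes now mm [ 4.6 -0.4  1.3] turn [-0.0006  0.0048  0.0001]
shift in goal axes mm [ 4.6 -0.4  1.3]
```

```bash
python3 -m handwheel '[[0.0015,0,0,0,0,0,0.4],[0.0015,0,0,0,0,0,0.4],[0.001,0,0,0,0,0,0.4],[0,0,0,0,0,0,0.4]]'
python3 -m handwheel '[[0.001,0,0,0,0,0,0.4],[0,0,0,0,0,0,0.4]]'
python3 -m handwheel '[[0.001,0,0,0,0,0,0.4],[0,0,0,0,0,0,0.4]]'
python3 -m handwheel '[[0.001,0,0,0,0,0,0.4],[0,0,0,0,0,0,0.4]]'
```

```text
time: 15.8
tool_pos: [0.5002, -0.0279, 0.0442]
tcp_rot: [-1.269, 1.111, -1.111]
wrist_force: [0.3, -1.2, 0.2]
width: 0.4
time: 16.05
tool_pos: [0.5003, -0.0287, 0.0442]
tcp_rot: [-1.269, 1.111, -1.111]
wrist_force: [-0.3, 1.7, 0.4]
width: 0.399
time: 16.3
tool_pos: [0.5001, -0.0293, 0.0441]
tcp_rot: [-1.269, 1.112, -1.11]
wrist_force: [-1.6, 5.6, 1.6]
width: 0.404
time: 16.55
tool_pos: [0.5, -0.0294, 0.0442]
tcp_rot: [-1.268, 1.114, -1.109]
wrist_force: [-1.7, 8.2, 2.4]
width: 0.403
```

```bash
python3 -m handwheel '[[-0.01,0,0,0,0,0,0.4],[-0.015,0,0,0,0,0,0.4],[0,-0.045,0,0,0,0,0.4],[0,-0.045,0,0,0,0,0.5],[0.01,-0.05,0.01,0,0,0,0.6],[0.04,-0.04,0.015,0,0,0,0.7],[0.05,-0.035,0.015,0,0,0,0.8],[0.05,-0.035,0.015,0,0,0,0.9]]'
python3 -m handwheel '[[0.05,-0.035,0.015,0,0,0,1],[0.007,-0.025,0,0,0,0,1],[0,0,0,0,0,0,1]]'; python3 look.py w7
```

```text
time: 17.55
tool_pos: [0.5722, -0.1476, 0.2955]
tcp_rot: [-1.269, 1.109, -1.111]
wrist_force: [0.8, 0.6, 0.5]
width: 0.9
time: 17.92
tool_pos: [0.5951, -0.2021, 0.3561]
tcp_rot: [-1.267, 1.108, -1.115]
wrist_force: [-0.0, 0.2, -0.4]
width: 0.997
17.925 [ 0.5951 -0.2021  0.3561] [-0.03  0.25 -0.4 ]
```

View pics/w7.png

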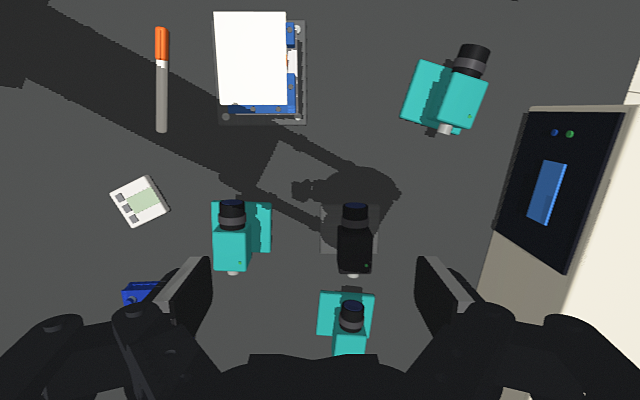

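Excellent view: plates flush in the stand (215–305, 10–125), black camera body (338–372, 205–272), lens front at ~(355,204). Measuring it.

Run:
```python
from h import *
r=pickle.load(open("w7.pkl","rb"))
crop(r["image"],305,190,90,95,6,"pics/w7c.png"); crop(r["image"],200,0,120,130,6,"pics/w7s.png")
```

```text
(no output)
```

View pics/w7c.png

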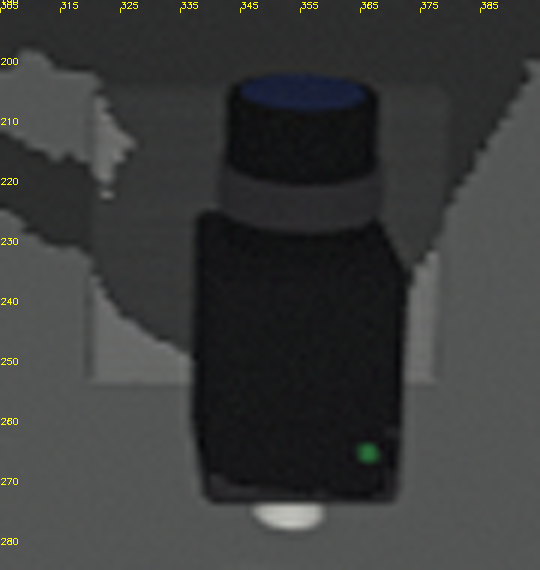

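View pics/w7s.png

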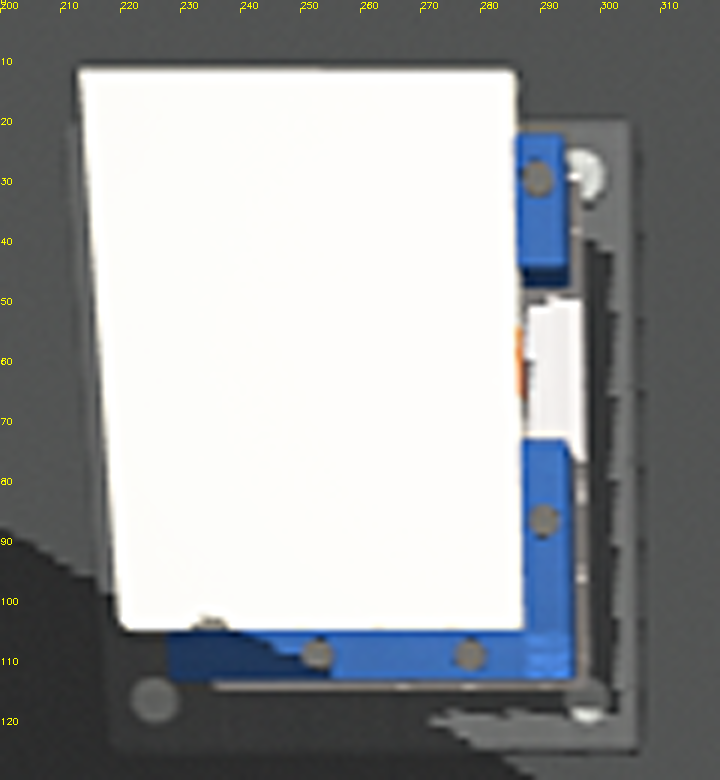

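Run:
```python
from h import *
r=pickle.load(open("w7.pkl","rb"))
def st(p): d=p-SO; return (np.array([d@SX,d@SY,p[2]])*1e3).round(1)
q=-.4
for n,u,v,z in [("fence corner(50,-60)",295.5,112.8,.082),("rear far outer",294.5,22.2,.082),("slot lo in",287.2,73.,.082),("slot lo out",295,73.,.082),("plate -40,50",213.3,11.3,.075),("40,50",286,11.3,.075),("40,-50",287.2,104.8,.075),("-40,-50",220.3,104.8,.075),("foot 63,58",305,20,.01),("foot 63,-78",306.2,125.3,.01),
 ("camfoot bl",320.3,253.8,.008),("br",377.5,253.8,.008),("fl",320.3,204.7,.008),("fr",379,204.7,.008),("lensL",343.3,206,.0675),("lensR",367.8,206,.0675),("lens mid bright",355.5,205.3,.0675),("bodyback L",340,268,.09),("bodyback R",371,270,.09)]:
  print(n,st(pix2w(r,u+q,v+q,z)))
for u,v in [(355,206),(355,210),(355,217),(345,217),(365,217),(355,240),(342,240),(369,240)]: print("depth",st(pix2w(r,u,v)))
```

```text
fence corner(50,-60) [ 50.2 -58.8  82. ]
rear far outer [50.  38.2 82. ]
slot lo in [ 41.1 -14.6  82. ]
slot lo out [ 50.  -14.6  82. ]
plate -40,50 [-40.9  50.3  75. ]
40,50 [40.3 50.7 75. ]
40,-50 [ 40.  -49.6  75. ]
-40,-50 [-40.1 -50.   75. ]
foot 63,58 [60.2 57.  10. ]
foot 63,-78 [ 61.6 -76.3  10. ]
camfoot bl [  83.4 -272.4    8. ]
br [ 173.  -272.1    8. ]
fl [  82.6 -192.6    8. ]
fr [ 170.8 -192.3    8. ]
lensL [ 111.5 -177.6   67.5]
lensR [ 143.8 -177.5   67.5]
lens mid bright [ 127.6 -176.5   67.5]
bodyback L [ 107.3 -256.2   90. ]
bodyback R [ 148.4 -259.    90. ]
depth [ 126.8 -176.7   72.4]
depth [ 125.5 -178.7   83.9]
depth [ 125.7 -187.7   84.9]
depth [ 113.7 -190.3   76.9]
depth [ 139.5 -189.6   78.8]
depth [ 126.3 -217.4   89.4]
depth [ 109.5 -217.5   89.2]
depth [ 144.4 -217.5   89.2]
```

Run:
```python
from h import *
t=pickle.load(open("top0.pkl","rb"))
print("amber base",pix2w(t,150,231,.0),"cap",pix2w(t,139,231,.14),"beaker",pix2w(t,213,155,.06))
a=np.radians(-76.5); plan(np.array([.49,.17,.28]),[np.cos(a),np.sin(a),0])
```

```text
amber base [0.45054659 0.46801087 0.        ] cap [0.43948108 0.45742887 0.14      ] beaker [0.68536993 0.26973425 0.06      ]
t 17.98 pos [ 0.5942 -0.201   0.3541] w 0.999 F [ 0.17  0.09 -0.33]
shift in tool axes now mm [-381.6   73.8  -54.3] turn [-0.0012 -0.1031  0.0008]
shift in goal axes mm [-385.1   74.1  -14.7]
```

```bash
python3 -m handwheel '[[0,0,0,0,-0.103,0,1],[-0.055,0,-0.002,0,0,0,1],[-0.055,0,-0.002,0,0,0,1],[-0.055,0.01,-0.002,0,0,0,1],[-0.055,0.016,-0.002,0,0,0,1],[-0.055,0.016,-0.002,0,0,0,1],[-0.055,0.016,-0.002,0,0,0,1],[-0.055,0.016,-0.002,0,0,0,1]]'
python3 -m handwheel '[[0,0,0,0,0,0,1],[0,0,0,0,0,0,1]]'
python3 look.py w8
```

```text
time: 18.98
tool_pos: [0.4875, 0.172, 0.2771]
tcp_rot: [-1.314, 1.034, -1.032]
wrist_force: [0.8, 0.1, -0.4]
width: 0.999
time: 19.23
tool_pos: [0.4889, 0.1702, 0.2783]
tcp_rot: [-1.315, 1.033, -1.032]
wrist_force: [0.7, -0.8, -0.6]
width: 0.995
19.225 [0.4889 0.1702 0.2783] [ 0.68 -0.84 -0.63]
```

View pics/w8.png

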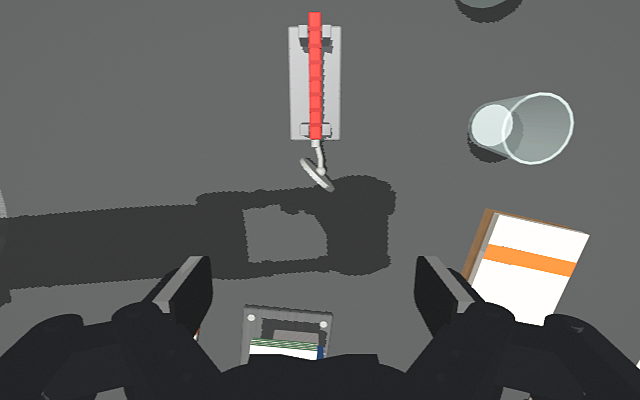

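Run:
```python
from h import *
r=pickle.load(open("w8.pkl","rb"))
crop(r["image"],280,0,70,200,4,"pics/w8c.png")
a=pix2w(r,314.6,12.5,.062);b=pix2w(r,315.6,140.,.062)
print(a,b,np.linalg.norm(b-a),np.degrees(np.arctan2(*(b-a)[[1,0]])),(a+b)/2)
for u,v in [(320.5,171)]: print("head",pix2w(r,u,v,.075))
M=r["world_from_camera"]; 
for v in (40,76,120): print(pix2w(r,315,v))
```

```text
[0.4531096  0.32268522 0.062     ] [0.4824391 0.2069552 0.062    ] 0.11938868710624106 -75.7789238840076 [0.46777435 0.26482021 0.062     ]
head [0.49450938 0.17861434 0.075     ]
[0.45919788 0.29936588 0.06309977]
[0.46693963 0.26771043 0.06241141]
[0.47703252 0.22645378 0.0606391 ]
```

View pics/w8c.png

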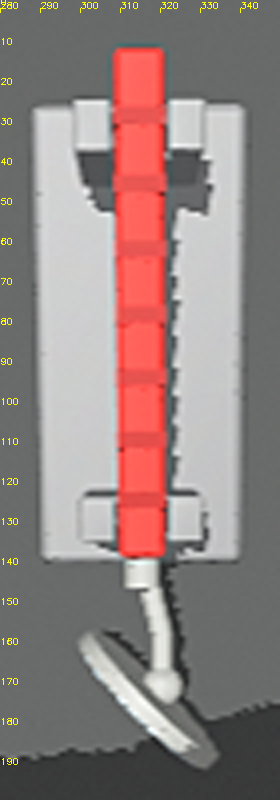

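Run:
```python
from h import *
a=np.radians(-75.8); d=np.array([np.cos(a),np.sin(a),0]); plan(np.array([.4675,.2648,.036])+.015*d,d)
```

```text
t 19.27 pos [0.4896 0.1696 0.279 ] w 1.001 F [0.59 0.47 0.43]
shift in tool axes now mm [-82.9 243.    1.2] turn [ 0.0009 -0.0113  0.0007]
shift in goal axes mm [-82.7 243.    1.9]
```

```bash
python3 -m handwheel '[[-0.042,0,0.001,0,-0.011,0,1],[-0.041,0.02,0.001,0,0,0,1],[0,0.05,0,0,0,0,1],[0,0.05,0,0,0,0,1],[0,0.05,0,0,0,0,1],[0,0.03,0,0,0,0,1],[0,0.0,0,0,0,0,1]]'
python3 - <<'E'
from h import *
a=np.radians(-75.8); d=np.array([np.cos(a),np.sin(a),0]); plan(np.array([.4675,.2648,.036])+.015*d,d)
E
python3 look.py w9
```

```text
time: 20.15
tool_pos: [0.4706, 0.2486, 0.077]
tcp_rot: [-1.321, 1.03, -1.026]
wrist_force: [0.3, 0.1, 0.3]
width: 0.998
t 20.15 pos [0.4706 0.2486 0.077 ] w 0.998 F [0.28 0.11 0.3 ]
shift in tool axes now mm [-1.6 41.   1.2] turn [ 0.006  -0.0032  0.0014]
shift in goal axes mm [-1.5 41.   1. ]
20.15 [0.4706 0.2486 0.077 ] [0.28 0.11 0.3 ]
```

View pics/w9.png

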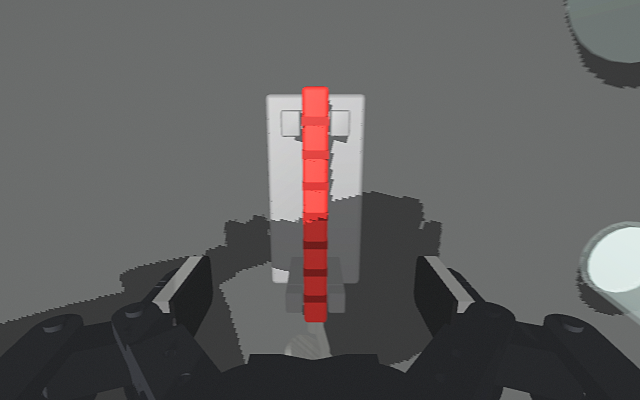

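```bash
python3 -m handwheel '[[-0.001,0.021,0.001,0,-0.003,0,1],[0,0.02,0,0,0,0,1],[0,0,0,0,0,0,0.5],[0,0,0,0,0,0,0],[0,0,0,0,0,0,0],[0,0,0,0,0,0,0],[0,0,0,0,0,0,0],[0,0,0,0,0,0,0]]' 40
python3 -m handwheel '[[0,0,0,0,0,0,0],[0,0,0,0,0,0,0]]'
python3 look.py w10
```

```text
time: 21.2
tool_pos: [0.4713, 0.2518, 0.0396]
tcp_rot: [-1.32, 1.026, -1.022]
wrist_force: [-6.7, -2.5, 9.1]
width: 0.129
time: 21.45
tool_pos: [0.4713, 0.2518, 0.0396]
tcp_rot: [-1.32, 1.026, -1.022]
wrist_force: [-7.5, -2.4, 9.5]
width: 0.132
21.45 [0.4713 0.2518 0.0396] [-7.55 -2.41  9.48]
```

View pics/w10.png

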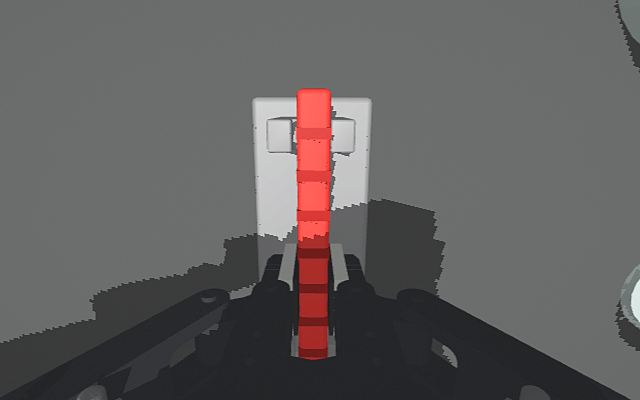

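```bash
python3 -m handwheel '[[0,-0.01,0,0,0,0,0],[0,-0.015,0,0,0,0,0],[0,-0.02,0,0,0,0,0],[0,-0.025,0,0,0,0,0],[0,-0.01,0,0,0,0,0],[0,0,0,0,0,0,0],[0,0,0,0,0,0,0]]'
python3 look.py w11
```

```text
time: 22.38
tool_pos: [0.4726, 0.2519, 0.118]
tcp_rot: [-1.318, 1.024, -1.023]
wrist_force: [0.1, -0.4, -0.5]
width: 0.128
22.375 [0.4726 0.2519 0.118 ] [ 0.09 -0.44 -0.48]
```

View pics/w11.png

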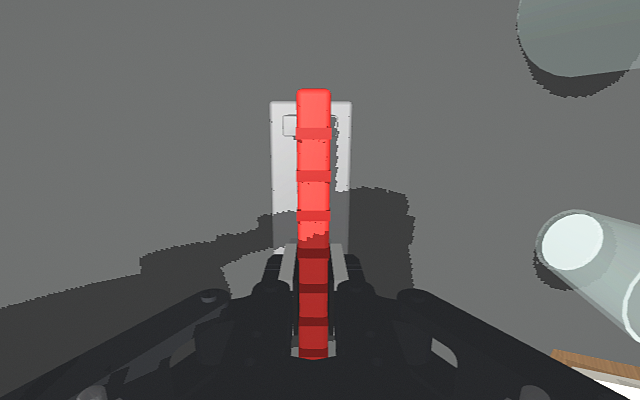

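Run:
```python
from h import *
for n in ("w10","w11"):
  r=pickle.load(open(n+".pkl","rb")); H=r["hand_eye"]
  for v in (95,110,150,165,205,235):
    print(n,v,(pix2w(r,314,v,T=H)*1e3).round(1))
  print("tail",(pix2w(r,314,90,T=H)*1e3).round(1))
def tg():
  p=st2w(.1275,.1-.0135,.0675-.0154); print("goal",p); return p
plan(tg()+[0,0,.06],-SY)
```

```text
w10 95 [-72.5 -22.1   0.5]
w10 110 [-67.6 -21.4   0.5]
w10 150 [-54.  -22.1   0.5]
w10 165 [-48.7 -22.1   0.5]
w10 205 [-33.8 -21.8   0.6]
w10 235 [-22.1 -22.1   0.6]
tail [-74.1 -21.2   0.5]
w11 95 [-72.5 -21.9   0.5]
w11 110 [-67.6 -21.9   0.5]
w11 150 [-53.9 -21.6   0.5]
w11 165 [-48.6 -21.4   0.5]
w11 205 [-33.8 -21.9   0.6]
w11 235 [-22.1 -22.    0.6]
tail [-74.1 -22.    0.5]
goal [0.62507545 0.01279961 0.0521    ]
t 22.43 pos [0.4723 0.2518 0.1176] w 0.13 F [-0.2  -0.39  0.17]
shift in tool axes now mm [269.3   5.5  89. ] turn [0.0018 0.1224 0.0005]
shift in goal axes mm [256.4   5.5 121.2]
```

```bash
python3 -m handwheel '[[0,0,0,0,0.122,0,0],[0.036,0.001,0.017,0,0,0,0],[0.036,0.001,0.017,0,0,0,0],[0.036,0.001,0.017,0,0,0,0],[0.036,0.001,0.017,0,0,0,0],[0.036,0.001,0.017,0,0,0,0],[0.036,0,0.017,0,0,0,0],[0.036,0,0.017,0,0,0,0]]'
python3 -m handwheel '[[0,0,0,0,0,0,0],[0,0,0,0,0,0,0]]'
python3 - <<'E'
from h import *
plan(st2w(.1275,.1-.0135,.0675-.0154),-SY)
E
```

```text
time: 23.42
tool_pos: [0.623, 0.0162, 0.1122]
tcp_rot: [-1.268, 1.116, -1.113]
wrist_force: [0.9, 0.9, -1.3]
width: 0.134
time: 23.68
tool_pos: [0.6222, 0.0175, 0.1124]
tcp_rot: [-1.268, 1.117, -1.113]
wrist_force: [0.5, 0.8, 0.1]
width: 0.133
t 23.68 pos [0.6222 0.0175 0.1124] w 0.133 F [0.5  0.8  0.13]
shift in tool axes now mm [ 5.1 60.3  2.4] turn [ 0.0025 -0.0003 -0.0008]
shift in goal axes mm [ 5.  60.3  2.3]
```

```bash
python3 -m handwheel '[[0.005,0.015,0.0023,0.002,0,0,0],[0,0.015,0,0,0,0,0],[0,0.015,0,0,0,0,0],[0,0.012,0,0,0,0,0],[0,0.003,0,0,0,0,0],[0,0,0,0,0,0,0],[0,0,0,0,0,0,0]]'
python3 - <<'E'
from h import *
plan(st2w(.1275,.1-.0135,.0675-.0154),-SY)
from workcell import optics
for n in ("top","scene"):
  r=optics.read_camera(n);pickle.dump(r,open(n+"2.pkl","wb"))
  x,y=(290,130) if n=="top" else (230,120)
  crop(r["image"],x,y,130,110,6,f"pics/{n}2.png")
E
python3 look.py w12
```

```text
time: 24.55
tool_pos: [0.6269, 0.0127, 0.0544]
tcp_rot: [-1.264, 1.112, -1.116]
wrist_force: [0.5, 0.2, -0.5]
width: 0.133
t 24.55 pos [0.6269 0.0127 0.0544] w 0.133 F [ 0.53  0.24 -0.45]
shift in tool axes now mm [-0.4  2.3 -1.8] turn [-0.0034  0.0004  0.0002]
shift in goal axes mm [-0.4  2.3 -1.8]
24.65 [0.6268 0.0126 0.0545] [-1.17  0.77  0.91]
```

View pics/top2.png

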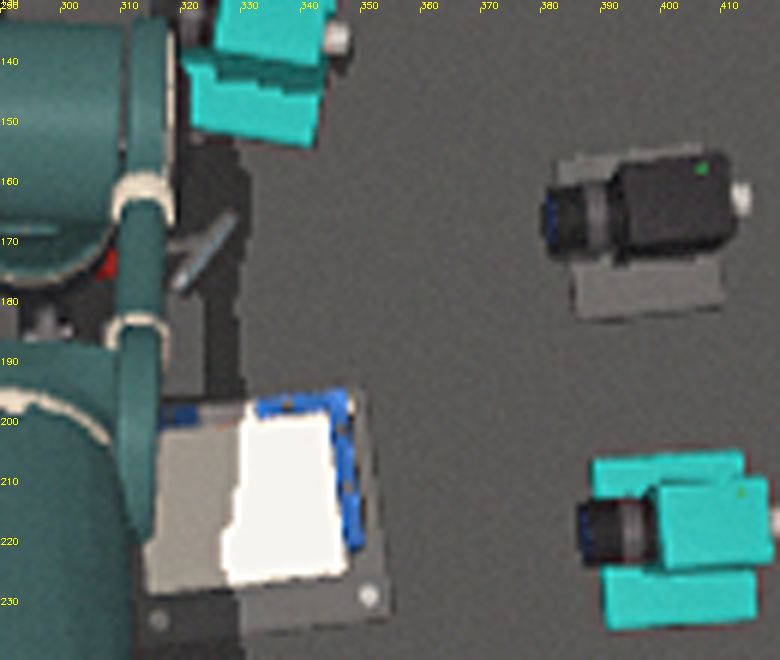

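View pics/scene2.png

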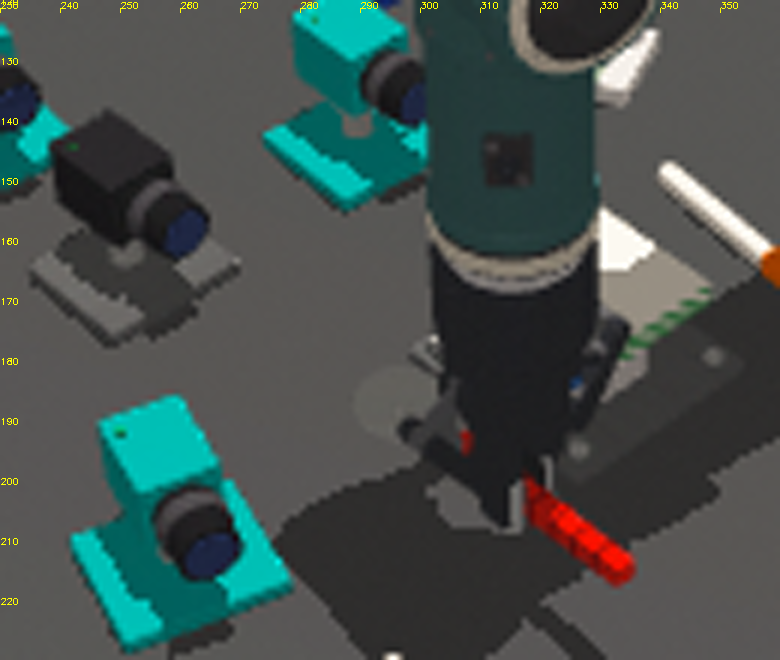

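View pics/w12.png

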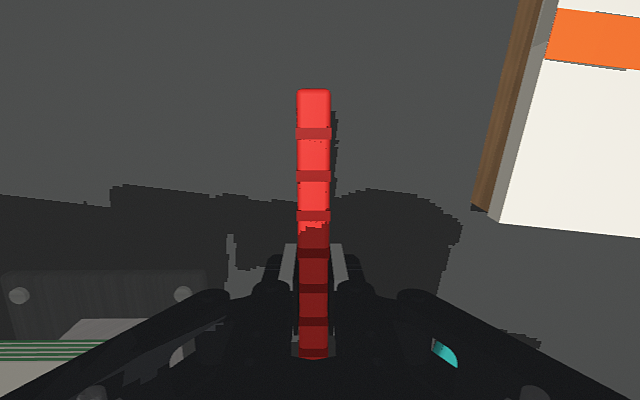

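```bash
python3 -m handwheel '[[0,0.0023,-0.0018,-0.003,0,0,0],[0,0,0,0,0,0,0],[0,0,0,0,0,0,0]]'
python3 - <<'E'
from h import *
M=plan(st2w(.1275,.1-.0135,.0675-.0154),-SY)
t=pickle.load(open("top2.pkl","rb"))
st=lambda p:(np.array([(p-SO)@SX,(p-SO)@SY,p[2]])*1e3).round(1)
b=np.array([.002,.0033,0])
def P(x,y,z): return pix2w(t,x/6+290-.4,y/6+130-.4,z)+b
print("disc ends",st(P(235,213,.082)),st(P(179,288,.082)),"lens",st(P(545,193,.0675)),st(P(550,258,.0675)),"fence corner",st(P(348,392,.082)),"plate",st(P(333,412,.075)),st(P(346,573,.075)),st(P(150,592,.075)))
from workcell import bot
s=bot.read_state(); g=s["tool_pos"]+M@np.array([.1-.0135,-.0154,.0005]); print("glass by FK",st(g), "tool x yaw",np.degrees(np.arctan2(M[1,0],M[0,0])), "level",M[2,0], "vel",abs(s["joint_vel"]).max())
for n,u,v,z in [("edge",0,0,0)]: pass
E
```

```text
time: 25.08
tool_pos: [0.6243, 0.0125, 0.0513]
tcp_rot: [-1.268, 1.115, -1.114]
wrist_force: [-0.7, 0.8, -1.0]
width: 0.13
t 25.07 pos [0.6243 0.0125 0.0513] w 0.13 F [-0.68  0.77 -1.02]
shift in tool axes now mm [-0.2 -0.8  0.8] turn [0.0011 0.0004 0.    ]
shift in goal axes mm [-0.2 -0.8  0.8]
disc ends [147.4 -15.2  82. ] [111.9  17.5  82. ] lens [ 143.6 -176.1   67.5] [ 109.5 -174.3   67.5] fence corner [ 49.7 -61.4  82. ] plate [ 41.3 -53.3  75. ] [-40.6 -50.1  75. ] [-39.4  49.   75. ]
glass by FK [127.3  -0.2  66.7] tool x yaw -82.67495801570787 level 4.516511100449705e-06 vel 0.0034261894772689735
```

```bash
python3 -c "
from workcell import workorder
print(workorder.finish_job())"
```

```text
the job is handed in; nothing more can be done
None
```

I tapped the plates home, took the mirror out of its cradle and handed the job in at about 25 s of the 67 s. The arm is still holding the mirror behind the slot. The job reports no verdict, so everything below comes from my own measurements.

- **Plates:** I tapped them in y, then x, then y again. Wrist force stayed under about 15 N. After the last tap, a wrist picture showed the top plate's corners within about 1 mm of home. The depth readings I took during the first y tap and the x tap put all five edges in line to about 1 mm.
- **Mirror:** I gripped it by the handle at 40 N. It did not slip when lifted and stays level in the hand.
- **Glass position:** By the arm's readings the glass is at stand x 127.3, y -0.2 and 66.7 mm high. The target was the optical axis I measured at x 127.5, y 0 and 67.5 mm high. The top camera agreed to about 1 to 2 mm, and the arm was still.
- **Glass angle:** By the arm's readings the handle is less than 0.1 degrees off the angle wanted. A rougher top-camera reading of the disc differed by about 2 degrees, inside the 5 degrees allowed.

Two checks are partial. With the arm over the stand, the last top picture showed only three corners of the top plate: two within 1 mm of home, and one that read about 3 mm off in y. That reading, near the side fence, is coarse, and the earlier wrist picture put the same corner within 0.5 mm. I saw no bystander touched in the pictures, but I did not measure their positions at the end.

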